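# Check the D cells of the dog-fence energiser

## Task

Check the batteries of the green dog-fence energiser: with the blue pry tool in the notch, lever up its snapped-shut battery cover and swing it fully open, then touch the red tester's spring tip gently onto the raised terminal of every cell in the bay, about two seconds on each for a reading, one after another along the row, starting at the end with the red and black posts. Then stand the tester back in its grey dock, lay the pry tool flat inside the black rubber tray and press the cover down until it is snapped shut. Leave the other things on the bench where they are.

Things in the scene. Friction and masses are not known exactly. Their poses are not given: they have to be found in the camera images.
- case: green dog-fence energiser, fixed on the bench. Origin under the middle of its battery bay; z up; x runs along the cells to the taller electronics end (x = 80 to 142 mm, 76 wide, 100 high) with a red and a black post (tops at z = 121). Bay 160 mm long (x), y from -25 to +25, rim at z = 84, side walls 7 thick, four square wells in a row at x = +57, +19, -19, -57 (y = 0), well floors at z = 8 mm
- notch (a point): middle of the pry notch on the outer face of the bay's -y wall (case frame 0, -25, 79.5 mm). Notch 30 mm wide (x), 9 mm high (z = 75 to 84), cut through the wall under the cover's edge; its lower edge is the fulcrum. Behind it at least 35 mm are free above the cells (terminals end at z = 69.5). Axes as the case
- cover (a joint): angle of the black cover (158 x 53 x 5 mm plate, yellow mark over the notch): 0 shut, 2.0 rad open at its stop. Hinge along the bay's +y edge (case y = +25, z = 86.5 mm); the -y edge rises. Shut it lies on the rim (z = 84 to 89), 3 mm past the -y wall. A catch there: 5 to 10 N lifts the edge off it within 0.15 rad or presses it home (below 0.04). The stiff hinge stays where left
- pry: flat pry tool, 80 g, lying on the bench: blue handle 75 x 20 x 20 mm (from x = -50 to +25 mm) and a flat steel blade 75 mm long, 14 mm wide (y), 4 mm thick (z = 8 to 12 mm), from x = +25 to +100 mm. Origin on the underside, 25 mm behind the front of the handle; x towards the blade's tip, z up as it lies
- pry_tip (a point): end of the pry tool's blade, on its axis (100 mm ahead of and 10 mm above the tool's origin)
- pry_end (a point): rear end of the pry tool's handle (50 mm behind and 10 mm above the tool's origin)
- tray: black rubber tray fixed on the bench, 240 (x) x 130 (y) mm, lip 12 mm high and 5 mm thick, floor 5 mm thick. Origin under its centre, z up
- tester: red pen tester, 90 g, standing upright in its dock with the tip down. Origin at the centre of the underside of its black guard flange (34 mm across, 5 mm thick, which rests on the dock); z up. Square red handle 22 x 22 mm from z = +5 to +90 mm; below the flange a 14 mm round nose to z = -40 mm and a 5 mm brass spring tip that ends at z = -54 mm
- tester_tip (a point): end of the tester's brass tip, 54 mm below the tester's origin; the tip gives way by up to 8 mm, with 0.6 N at first and 3 N at the end of its travel
- dock_seat (a point): middle of the top face of the tester's grey dock (56 x 56 mm, 72 mm high, fixed), where the flange's underside belongs. The hole for the nose is 22 x 22 mm and 64 mm deep. Axes: z up
- cell_1: D cell, 33 mm across, 61.5 mm high with its terminal, steel-grey with a copper-coloured top band, standing loose in well 1 of the bay (counted from the posts, case x = +57 mm) under the cover. Origin at its foot, z up. May be absent (well empty)
- cell_1_top (a point): centre of the top of cell 1's raised steel terminal (10 mm across), 61.5 mm above its foot
- cell_2: D cell, 33 mm across, 61.5 mm high with its terminal, steel-grey with a copper-coloured top band, standing loose in well 2 of the bay (counted from the posts, case x = +19 mm) under the cover. Origin at its foot, z up. May be absent (well empty)
- cell_2_top (a point): centre of the top of cell 2's raised steel terminal (10 mm across), 61.5 mm above its foot
- cell_3: D cell, 33 mm across, 61.5 mm high with its terminal, steel-grey with a copper-coloured top band, standing loose in well 3 of the bay (counted from the posts, case x = -19 mm) under the cover. Origin at its foot, z up. May be absent (well empty)
- cell_3_top (a point): centre of the top of cell 3's raised steel terminal (10 mm across), 61.5 mm above its foot
- cell_4: D cell, 33 mm across, 61.5 mm high with its terminal, steel-grey with a copper-coloured top band, standing loose in well 4 of the bay (counted from the posts, case x = -57 mm) under the cover. Origin at its foot, z up. May be absent (well empty)
- cell_4_top (a point): centre of the top of cell 4's raised steel terminal (10 mm across), 61.5 mm above its foot
- bowl: upturned stainless pet bowl, 170 mm across, 50 mm high; loose, to be left alone. Origin at the middle of its underside
- canister: orange treat canister, 100 mm across, 153 mm high; loose, to be left alone. Origin at the middle of its underside
- whistle: yellow plastic dog whistle, 48 mm long, 20 mm high; loose, to be left alone. Origin at the middle of its underside
- keys: silver key ring with two keys, 80 mm long, 3 mm high; loose, to be left alone. Origin at the middle of its underside
- wax_tin: red wax tin, 72 mm across, 30 mm high; loose, to be left alone. Origin at the middle of its underside
Not all that is in view belongs to the job. Several things have the shape of the tester; the one meant has the colours described above.

How it is judged:
On the way, in this order (a step that is already met when the one before it is completed fails the run):
1. the battery cover is prised up, with the pry tool's blade tip in the notch (value of joint cover above 0.15 rad and distance between pry_tip and notch below 0.05 m), for 0.1 s.
2. the cover stands fully open, past upright (value of joint cover above 1.7 rad), for 0.2 s.
3. the tester's tip is pressed on the terminal of cell 1 (first place from the posts, if it holds a cell) (distance between tester_tip and cell_1_top below 0.006 m and contact force between tester and cell_1 above 0.3 N), for 1.2 s.
4. the tester's tip is pressed on the terminal of cell 2 (second place from the posts, if it holds a cell) (distance between tester_tip and cell_2_top below 0.006 m and contact force between tester and cell_2 above 0.3 N), for 1.2 s.
5. the tester's tip is pressed on the terminal of cell 3 (third place from the posts, if it holds a cell) (distance between tester_tip and cell_3_top below 0.006 m and contact force between tester and cell_3 above 0.3 N), for 1.2 s.
6. the tester's tip is pressed on the terminal of cell 4 (fourth place from the posts, if it holds a cell) (distance between tester_tip and cell_4_top below 0.006 m and contact force between tester and cell_4 above 0.3 N), for 1.2 s.
At the end, for the whole second after the job is handed in: The cover is shut (below 0.045 rad); the tester stands in its dock (within 7 mm of the seat sideways, at most 4 mm above it, upright within 0.12 rad); the pry tool lies flat and still with both ends inside the tray; the cells are still upright in their wells (value of joint cover below 0.045 rad and horizontal distance between tester and dock_seat below 0.007 m and z of tester in the frame of dock_seat below 0.004 m and angle between tester's own z axis and vertical below 0.12 rad and linear speed of each of tester, pry below 0.02 m/s and angle between pry's own x axis and vertical between 1.47 and 1.67 rad and height (world z) of pry below 0.02 m and x of pry_tip in the frame of tray between -0.117 and 0.117 m and y of pry_tip in the frame of tray between -0.062 and 0.062 m and x of pry_end in the frame of tray between -0.117 and 0.117 m and y of pry_end in the frame of tray between -0.062 and 0.062 m and z of each of cell_1, cell_2, cell_3, cell_4 in the frame of case below 0.014 m and angle between each of cell_1, cell_2, cell_3, cell_4's own z axis and vertical below 0.15 rad); the robot touches nothing.
It fails at once if a bystander (bowl, canister, whistle, keys, wax tin) is moved more than 3 cm (distance of any of bowl, canister, whistle, keys, wax_tin from where it was at the start of the episode above 0.03 m).
It fails at once if the tester is rammed onto a cell (more than 20 N) (contact force between tester and cell_1 above 20 N or contact force between tester and cell_2 above 20 N or contact force between tester and cell_3 above 20 N or contact force between tester and cell_4 above 20 N).
Of cell_1, cell_2, cell_3, cell_4 only 2 to 4 are there at a start; the rules pass over those that are not, and their reading is None.
At some moment in a run one of pry may be knocked a few centimetres aside while the robot is not near it.
It also fails if it takes over 208 s, if anything falls off the work surface, if the arm or the gripper's body presses on something with over 40 N, if the wrist force passes 120 N, or if a joint passes its speed limit or range.

## Robot

A 6-joint arm with a two-finger parallel gripper is mounted at the origin on the work surface. World frame = base frame: x ahead of the robot, y to its left, z up, the work surface at z = 0. Lengths are in m, angles in rad, forces in N, time in s.
With the tool pointing down it reaches from about 0.425 to 0.95 m from the base axis. Payload 3.5 kg.
Tool frame: the origin (TCP) lies on the centre line of the jaws, within the pads' length; the fingertips stand 19 mm ahead of it and the grasp point (between the pads) is the TCP; z points along the fingers, y is the line along which they close (so a half turn about z gives the same grasp; the last joint's range is limited). The gripper opens to 85 mm and grips with 20 to 120 N. Pads are 22 mm wide; open, the fingers measure 114 mm over their backs; the gripper's body (76 mm by 85 mm) begins 54 mm behind the grasp point. The pads swing forward as they close: fully open they stand 13 mm farther back than shut.
Start: joints at [-1.347, 0.286, 1.577, -0, 1.279, -0.15], TCP at [0.247, -0.628, 0.25] pointing down, gripper open.
Joint ranges: [-2.77, 2.77], [-0.9, 2.22], [0.21, 2.48], [-1.53, 4.67], [0.24, 2.81], [-2.84, 2.84]. Speed limits (rad/s): [2.79, 2.79, 3.14, 3.14, 3.14, 3.14].

## Interface

Orientations are given as a unit quaternion [x, y, z, w].
In Python, from plant import ctrl, imaging gives the robot as it stands. The module is installed in compiled form; this text tells all that it offers.
- The arm moves only by the shell command python3 -m handwheel 'ROWS' [OPENING] [FORCE]. ROWS is JSON, one flat list of numbers, 6 for each row, row after row: the shift along the world's x, y, z in units of 150 mm (1.0 is 150 mm), then the turn, a rotation vector about the world's x, y, z in units of 90 degrees (1.0 is 90 degrees). In form: [tx, ty, tz, rx, ry, rz, tx, ty, tz, rx, ry, rz, ...]. A call has 1 to 5 rows; each row shifts and turns the commanded pose from where the row before left it; what a row does not reach is not made up. A row lasts 1/12 s, in which the tool goes at most 41.7 mm and 7.16 degrees, less where a joint would pass 70% of its speed; a pose out of reach is approached as far as the arm can. A call with a number of a shift or a turn outside -1 to 1 is refused whole. A call with a gripper value outside its range is refused whole. OPENING is the opening, from 0 (shut) to 1 (fully open), set as the call begins (- or left out, the last holds). The fingers move at their own pace and stop on an object; FORCE is the grip in N (left out, the last holds). Time passes only in rows, so rows that do not move let the fingers close. It gives the time, the measured TCP pose, the force, the opening and the grip force at its end, in the units of the state.
- ctrl.get_state(): the state, without advancing time (a new reading comes with each control period).
- imaging.read_camera(name): name is "scene" or "top" or "wrist"; returns (picture, depth): 400x640x3 uint8, blue, green, red; 400x640 float32, m along the optical axis (not along the pixel's ray), 0 where there is no reading.
- imaging.get_calibration(name): a dict with "fovy" (degrees; the focal length in pixels is half the picture's height over the tangent of half this angle, whatever the lens; pixels are square), "cx", "cy" (the principal point, pixels), "R" (3x3) and "t" (3): a world point X has camera coordinates R X + t. Camera axes: x right, y down, z forward; pixel columns grow to the right and rows downward; lengths in m; the calibration is good to about 2 mm. A picture is of the moment at which its call begins: read the wrist's pose just before it. get_calibration takes no time and is no camera call; for the wrist camera it gives the pose at the moment of the call.
- ctrl.sign_off(): hands the job in; it is judged then, once.
The state is a dict: "time": time; "qpos": joint angles; "dq": joint speeds; "joint_efforts": joint torques, N m; "eef_pos": TCP position; "tcp_rot": TCP orientation; "contact_force": force on the tool from outside, world axes, zero at the start; "wrist_torque": the same for the moment, N m; "opening": opening from 0.0 (shut) to 1.0 (fully open); "finger_force": force on a finger pad.
Only numpy, scipy, OpenCV 4.12 (cv2) and the standard library are available. Lean on these libraries where they do the work, as an engineer would, in place of code of your own. Each camera call takes 0.05 s, during which the arm holds its last target. There are 200 camera calls.

## Working session

There is one attempt and no reset: what is moved stays moved. The work goes in short steps, Python scripts to look and compute and a shell command to move; the robot and the scene stay as the last step left them, time stands still between calls to the robot, and variables do not carry over. Pictures are saved under pics/ and viewed, at most 17 in all, crops included, and the job is handed in when it is done.

```bash
mkdir -p pics; cat > h.py <<'E'
import numpy as np, cv2
from plant import ctrl, imaging
def snap(n,f=None):
    c=imaging.get_calibration(n); p,d=imaging.read_camera(n)
    if f: cv2.imwrite('pics/'+f,p)
    np.savez('/tmp/%s.npz'%n,p=p,d=d,R=c['R'],t=c['t'],k=[200/np.tan(np.radians(c['fovy'])/2),c['cx'],c['cy']])
    return p,d
def load(n):
    return np.load('/tmp/%s.npz'%n)
def world(n,u,v,z=None,z_depth=None):
    s=load(n); f,cx,cy=s['k']; R,t=s['R'],s['t']
    r=np.array([(u-cx)/f,(v-cy)/f,1.])
    o=-R.T@t; dr=R.T@r
    if z is not None: return o+dr*(z-o[2])/dr[2]
    return o+dr*s['d'][int(round(v)),int(round(u))]
def proj(n,X):
    s=load(n); f,cx,cy=s['k']; c=s['R']@np.array(X)+s['t']
    return c[:2]/c[2]*f+[cx,cy]
def crop(n,u0,v0,u1,v1,k,f):
    p=load(n)['p'][v0:v1,u0:u1]; cv2.imwrite('pics/'+f,cv2.resize(p,None,fx=k,fy=k,interpolation=cv2.INTER_CUBIC))
E
python3 -c "
from h import *
snap('scene','s0.png');snap('top','t0.png')
s=ctrl.get_state();print(s)
for n in('scene','top'):
  c=imaging.get_calibration(n);print(n,c['fovy'],c['cx'],c['cy'],-np.array(c['R']).T@c['t'],c['R'][2])
"
```

```text
{'time': 0.1, 'qpos': array([-1.34703890e+00,  2.87136054e-01,  1.57802193e+00,  2.28894288e-07,
        1.27859238e+00, -1.50007233e-01]), 'dq': array([-0.00055312, -0.00300295, -0.0027774 ,  0.00085393,  0.00092561,
        0.00152876]), 'joint_efforts': array([ 1.49052732e-03, -4.07289040e+01, -2.93699849e+01, -1.08866918e-04,
        3.37820100e-03,  1.74717798e-05]), 'eef_pos': array([ 0.24635805, -0.62784865,  0.24905082]), 'tcp_rot': array([ 9.82587696e-01,  1.85796274e-01, -3.96644159e-05, -1.07812662e-03]), 'contact_force': array([ 0.55407128,  0.63604998, -0.50227387]), 'wrist_torque': array([-0.00044165, -0.01073458,  0.0287107 ]), 'finger_force': 0.0, 'opening': 0.9974288224927419}
scene 54.161727630906896 315.8744001264854 199.72862041008634 [ 1.0814172  -0.28636951  0.73322115] [-0.52920744  0.42794249 -0.73266958]
top 47.714976683627526 313.2237028604207 198.0636387953567 [0.32652884 0.09817219 1.44115677] [ 0.19374825 -0.01052633 -0.98099481]
```

View pics/s0.png

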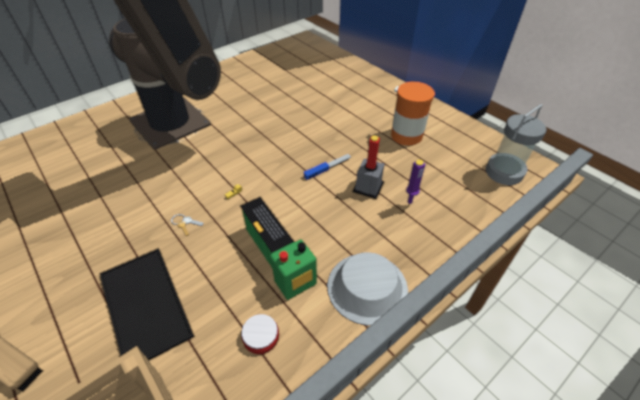

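View pics/t0.png

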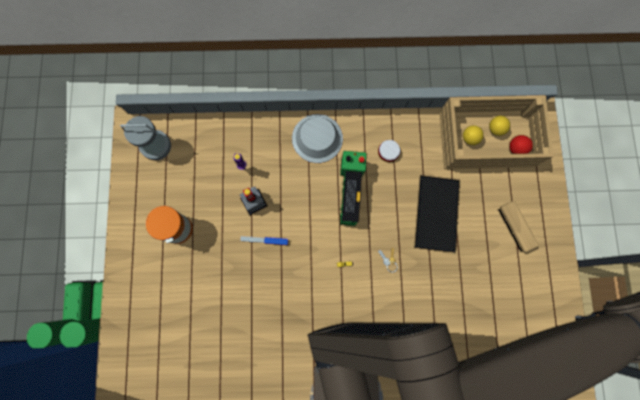

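The scene view (pixels) shows the case at (280,245), posts towards (290,250), the pry at (327,167), the tray at (146,305), the bowl at (367,285) and the tin at (260,333). There are two tester shapes: a red one with a black flange in the grey dock at (372,165), and a purple one at (415,182) standing elsewhere. The red one fits the description, so I'll confirm it in an enlarged crop.

```bash
python3 -c "
from h import *
crop('scene',230,125,440,305,3.3,'s1.png')
crop('top',220,140,470,260,3.2,'t1.png')
"
```

```text
(no output)
```

View pics/s1.png

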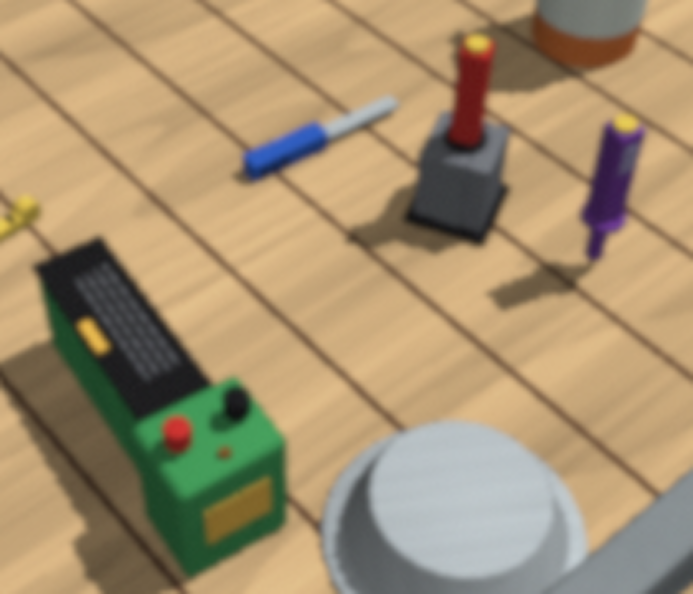

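View pics/t1.png

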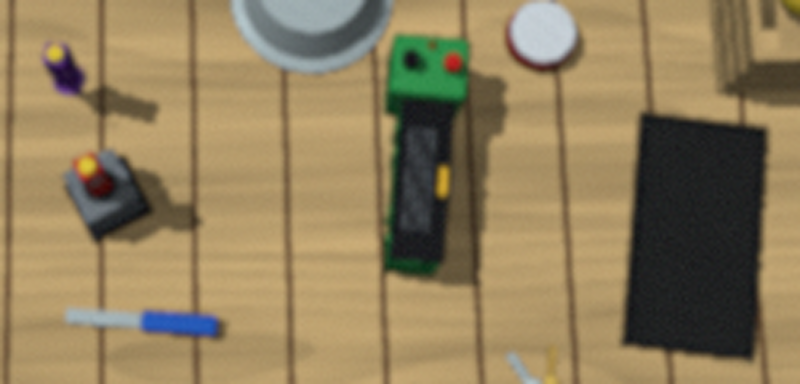

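The crops confirm the red pen with its black flange in the grey dock at scene (372,160), top (250,195). The purple one is a decoy. Next I'll measure with depth clouds.

```bash
cat > meas.py <<'E'
from h import *
def cloud(n):
    s=load(n); f,cx,cy=s['k']; d=s['d']; v,u=np.indices(d.shape)
    c=np.stack([(u-cx)/f*d,(v-cy)/f*d,d],-1)
    return (c-s['t'])@s['R'], s['p'].astype(int), d>0
def rect(P):
    r=cv2.minAreaRect(P[:,:2].astype(np.float32)); return np.round(r[0],4),np.round(r[1],4),round(r[2],1),len(P),'z',np.round(np.median(P[:,2]),4)
if __name__=='__main__':
  for n in('top','scene'):
    P,I,ok=cloud(n); X,Y,Z=P[...,0],P[...,1],P[...,2]; B,G,R=I[...,0],I[...,1],I[...,2]
    print(n,'bench z',np.median(Z[ok&(abs(X-.6)<.05)&(abs(Y-.3)<.05)]))
    p=world(n,*( (253,203) if n=='top' else (369,178)));print('dockpx',p)
    near=np.hypot(X-p[0],Y-p[1])<.08
    print('docktop',rect(P[ok&near&(abs(Z-.072)<.004)]))
    print('testertop',rect(P[ok&near&(abs(Z-.162)<.006)]))
    red=ok&near&(R>90)&(G<60)&(B<60);print('testerred',rect(P[red]))
    bl=ok&(B>130)&(R<80)&(Z<.04)&(Z>.005)&(X>.4)&(X<.9)&(Y<.6)&(Y>-.2);print('blue',rect(P[bl]))
    gr=ok&(G>70)&(R<70)&(B<110)&(X>.4)&(Y<.3)
    print('greentop',rect(P[gr&(abs(Z-.1)<.004)]))
    p=world(n,*((352,195) if n=='top' else (268,225)));print('cover',p)
    cv=ok&(np.hypot(X-p[0],Y-p[1])<.15)&(abs(Z-.0885)<.004)&(np.maximum(R,np.maximum(G,B))<90)&(G-R<25);print('cover',rect(P[cv]))
    p=world(n,*((437,213) if n=='top' else (146,305)));print('traypx',p)
    bk=ok&(np.hypot(X-p[0],Y-p[1])<.17)&(np.maximum(R,np.maximum(G,B))<50)&(Z<.03);print('tray',rect(P[bk]))
    ye=ok&(R>150)&(G>100)&(B<90)&(Z>.08)&(Z<.1)&(abs(Y)<.25);print('yellowmark',rect(P[ye]))
E
python3 meas.py
```

```text
top bench z 0.0029711156694368704
dockpx [0.58616468 0.26929358 0.07077034]
docktop (array([0.6022, 0.2751]), array([0.056 , 0.0559]), 27.3, 165, 'z', np.float64(0.0711))
testertop (array([0.6024, 0.2752]), array([0.021 , 0.0216]), 32.8, 54, 'z', np.float64(0.1603))
testerred (array([0.595 , 0.2704]), array([0.0032, 0.0184]), 36.6, 8, 'z', np.float64(0.1591))
blue (array([0.4743, 0.204 ]), array([0.0703, 0.0184]), 84.9, 118, 'z', np.float64(0.0183))
greentop (array([ 0.7931, -0.2309]), array([0.2327, 0.8843]), 0.4, 261, 'z', np.float64(0.099))
cover [ 0.60052891 -0.03508074  0.08766431]
cover (array([ 0.6142, -0.0372]), array([0.0613, 0.1901]), 79.6, 661, 'z', np.float64(0.0878))
traypx [ 0.55121366 -0.31405317  0.00696498]
tray (array([ 0.5512, -0.315 ]), array([0.1282, 0.2335]), 81.8, 2747, 'z', np.float64(0.0036))
yellowmark (array([ 0.5948, -0.0532]), array([0.0067, 0.0227]), 86.6, 21, 'z', np.float64(0.0885))
scene bench z 0.057758072249568686
dockpx [0.62431797 0.25245933 0.06225809]
docktop (array([0.6042, 0.2749]), array([0.0563, 0.0584]), 26.5, 249, 'z', np.float64(0.0716))
testertop (array([0.6052, 0.2742]), array([0.0212, 0.022 ]), 31.0, 69, 'z', np.float64(0.1618))
testerred (array([0.6119, 0.2733]), array([0.0277, 0.0143]), 73.6, 227, 'z', np.float64(0.1248))
blue (array([0.4795, 0.2032]), array([0.0705, 0.015 ]), 83.1, 115, 'z', np.float64(0.0195))
greentop (array([ 0.7089, -0.0492]), array([0.0691, 0.0612]), 85.3, 589, 'z', np.float64(0.0992))
cover [ 0.60949903 -0.0357239   0.09178492]
cover (array([ 0.5974, -0.0356]), array([0.051 , 0.1515]), 83.6, 1209, 'z', np.float64(0.0889))
traypx [ 0.55907866 -0.31337959  0.00443332]
tray (array([ 0.5526, -0.3159]), array([0.1266, 0.2411]), 81.8, 6213, 'z', np.float64(0.0049))
yellowmark (array([ 0.5972, -0.0533]), array([0.0098, 0.0279]), 80.2, 46, 'z', np.float64(0.0894))
```

The measurements agree with the given sizes and heights: dock about (0.603,0.275), pry handle centre about (0.477,0.2035) at yaw about 84.5°, case origin about (0.597,-0.034) at yaw about -6.6°, and tray (0.552,-0.3155) at about -8.2°. I'm moving over the pry.

```bash
H="python3 -m handwheel"
$H '[0.14,0.18,0,0,0,0.06, 0.14,0.18,0,0,0,0.06, 0.14,0.18,0,0,0,0.06, 0.14,0.18,0,0,0,0.06, 0.14,0.18,0,0,0,0.06]' 1 100 | tail -1
$H '[0.14,0.18,0,0,0,0.06, 0.14,0.18,0,0,0,0.06, 0.14,0.18,0,0,0,0.06, 0.14,0.18,0,0,0,0.06, 0.14,0.18,0,0,0,0.06]'  >/dev/null
$H '[0.14,0.18,0,0,0,0.05, 0.14,0.18,0,0,0,0.05, 0,0.24,0,0,0,0, 0,0.24,0,0,0,0, 0,0.24,0,0,0,0]'  >/dev/null
$H '[0,0.24,0,0,0,0, 0,0.24,0,0,0,0, 0,0.24,0,0,0,0, 0,0.24,0,0,0,0, 0,0.24,0,0,0,0]'  >/dev/null
$H '[-0.03,0.24,0,0,0,0, -0.03,0.24,0,0,0,0, -0.03,0.24,0,0,0,0, -0.03,0.24,0,0,0,0, -0.03,0.24,0,0,0,0]'  >/dev/null
$H '[0,0,0,0,0,0, 0,0,0,0,0,0, 0,0,0,0,0,0]'
cat > w.py <<'E'
import sys
from h import *
from scipy.spatial.transform import Rotation as Ro
s=ctrl.get_state(); m=Ro.from_quat(s['tcp_rot']).as_matrix()
print('t',round(s['time'],2),'p',s['eef_pos'].round(4),'ycl',np.degrees(np.arctan2(m[1,1],m[0,1])).round(2),'z',m[:,2].round(3),'F',s['contact_force'].round(1),'M',s['wrist_torque'].round(2),'op',round(s['opening'],3),'ff',round(s['finger_force'],1),'q',s['qpos'].round(2))
if len(sys.argv)>1: snap(sys.argv[1],sys.argv[2])
E
python3 w.py wrist w1.png
```

```text
finger_force: 0.0
time: 2.43
eef_pos: [0.4757, 0.1635, 0.2499]
tcp_rot: [0.74, 0.672, -0.0, -0.0]
contact_force: [0.8, 0.1, -1.2]
opening: 0.998
finger_force: 0.0
t 2.43 p [0.4757 0.1635 0.2499] ycl -5.54 z [-0.001 -0.001 -1.   ] F [ 0.8  0.1 -1.2] M [ 0.03 -0.02 -0.02] op 0.998 ff 0.0 q [ 0.13 -0.1   1.99 -0.    1.25  0.23]
```

View pics/w1.png

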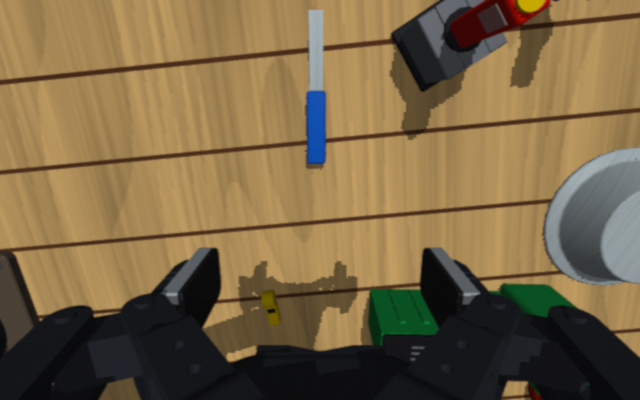

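The wrist view shows the pry handle running from (316,91) to (316,163), with its blade tip at (316,10). The dock and red tester are at upper right.

```bash
python3 -c "
from meas import *
for p in [(307.5,92,.02),(325,91,.02),(307.5,163,.02),(326,163,.02),(316,10,.012)]: print(p,world('wrist',*p[:2],z=p[2]).round(4))
P,I,ok=cloud('wrist');B,G,R=I[...,0],I[...,1],I[...,2]
b=ok&(B>110)&(R<70)&(P[...,2]>.015)&(P[...,2]<.03); print(rect(P[b]))
"
```

```text
(307.5, 92, 0.02) [0.4709 0.2421 0.02  ]
(325, 91, 0.02) [0.4885 0.2413 0.02  ]
(307.5, 163, 0.02) [0.4632 0.1703 0.02  ]
(326, 163, 0.02) [0.4828 0.1684 0.02  ]
(316, 10, 0.012) [0.4868 0.317  0.012 ]
(array([0.4757, 0.2062]), array([0.0726, 0.0189]), 84.9, 1265, 'z', np.float64(0.0195))
```

```bash
H="python3 -m handwheel"
$H '[0,0.14,-0.2,0,0,0.005, 0,0.143,-0.2,0,0,0, 0,0,-0.25,0,0,0, 0,0,-0.25,0,0,0, 0,0,-0.25,0,0,0]' 0.6 >/dev/null
$H '[0,0,-0.2,0,0,0, 0,0,-0.16,0,0,0, 0,0,0,0,0,0, 0,0,0,0,0,0, 0,0,0,0,0,0]' >/dev/null; python3 w.py
$H '[0,0,0,0,0,0, 0,0,0,0,0,0, 0,0,0,0,0,0, 0,0,0,0,0,0, 0,0,0,0,0,0]' 0 120 >/dev/null
$H '[0,0,0,0,0,0, 0,0,0,0,0,0, 0,0,0,0,0,0, 0,0,0,0,0,0, 0,0,0,0,0,0]'  >/dev/null; python3 w.py
$H '[0,0,0.1,0,0,0, 0,0,0.2,0,0,0, 0,0,0.2,0,0,0, 0,0,0.2,0,0,0, 0,0,0,0,0,0]' >/dev/null
$H '[0,0,0.2,0,0,0, 0,0,0.2,0,0,0, 0,0,0,0,0,0, 0,0,0,0,0,0]' >/dev/null; python3 w.py wrist w2.png
```

```text
t 3.32 p [0.4776 0.2055 0.0253] ycl -5.22 z [ 0.002  0.    -1.   ] F [0.7 0.1 0.5] M [0.04 0.03 0.06] op 0.599 ff 0.0 q [ 0.21  0.26  2.08 -0.    0.8   0.3 ]
t 4.15 p [0.4776 0.2064 0.0263] ycl -5.12 z [ 0.003  0.    -1.   ] F [-0.6 -0.1  5.5] M [-0.2   0.26 -0.01] op 0.192 ff 118.9 q [ 0.21  0.26  2.08 -0.    0.8   0.3 ]
t 4.9 p [0.4772 0.2064 0.1913] ycl -5.12 z [ 0.005  0.001 -1.   ] F [-0.3 -0.5 -0.5] M [-0.01  0.    0.02] op 0.192 ff 118.1 q [ 0.21 -0.    2.01 -0.    1.13  0.3 ]
```

View pics/w2.png

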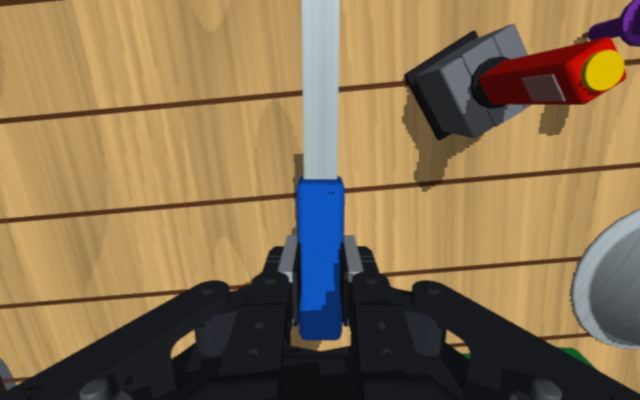

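The wrist view shows the pry gripped squarely: handle front edge at (321,180), blade pointing up the picture. Next I'll get its pose relative to the TCP.

```bash
python3 -c "
from meas import *
P,I,ok=cloud('wrist');B,G,R=I[...,0],I[...,1],I[...,2]
s=ctrl.get_state()
b=ok&(B>110)&(R<70)&(P[...,2]>.1); b[:185]=0; b[250:]=0; print('blue',rect(P[b]), 'front',world('wrist',321,184))
for v in (195,210,230,245): print('h',world('wrist',321,v).round(4))
for v in (5,60,120,170): print('bl',world('wrist',321,v).round(4))
"
```

```text
blue (array([0.4797, 0.2284]), array([0.0282, 0.0191]), 86.0, 2936, 'z', np.float64(0.1844)) front [0.48131214 0.24219218 0.18226122]
h [0.4809 0.2382 0.1846]
h [0.4804 0.2319 0.1845]
h [0.4796 0.2235 0.1853]
h [0.479  0.2165 0.1844]
bl [0.4872 0.3084 0.1768]
bl [0.4856 0.2897 0.1752]
bl [0.4836 0.2672 0.1768]
bl [0.4818 0.2468 0.1763]
```

```bash
H="python3 -m handwheel"
$H '[0.05,-0.22,0.05,0,0,-0.005, 0.05,-0.22,0.05,0,0,-0.005, 0.05,-0.22,0.05,0,0,-0.005, 0.05,-0.22,0,0,0,-0.004, 0.05,-0.22,0,0,0,0]' >/dev/null
$H '[0.05,-0.22,0,0,0,0, 0.05,-0.22,0,0,0,0, 0.05,-0.22,0,0,0,0, 0.05,-0.22,0,0,0,0, 0.05,-0.22,0,0,0,0]' >/dev/null
$H '[0.06,-0.22,0,0,0,0, 0.06,-0.22,0,0,0,0, 0.05,-0.07,0,0,0,0, 0,0,0,0,0,0, 0,0,0,0,0,0]' >/dev/null
python3 w.py wrist w3.png
```

```text
t 6.2 p [ 0.5755 -0.2004  0.2088] ycl -6.92 z [-0.004  0.002 -1.   ] F [ 0.8  0.6 -1.2] M [-0.02 -0.01 -0.03] op 0.197 ff 118.1 q [-0.5   0.18  1.78  0.    1.19 -0.38]
```

View pics/w3.png

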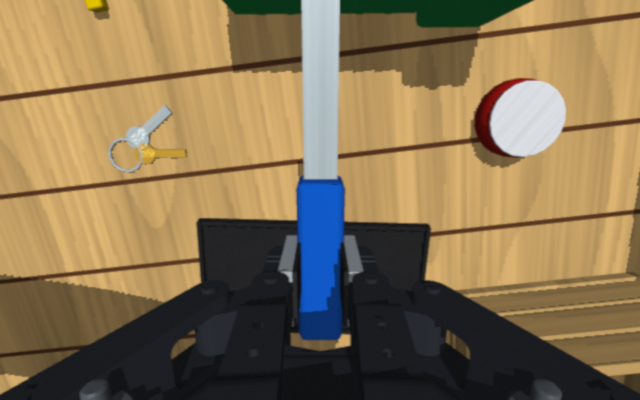

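The view shows the blade lined up with the green case wall (top edge of the picture). The keys at (140,140) and the tin at (525,118) are clear. I'll lower and insert.

```bash
H="python3 -m handwheel"
$H '[0,0,-0.2,0,0,0, 0,0,-0.2,0,0,0, 0,0,-0.2,0,0,0, 0,0,-0.153,0,0,0, 0,0,0,0,0,0]' >/dev/null
$H '[0.003,0,0,0,0,0, 0,0,0,0,0,0, 0,0,0,0,0,0]' >/dev/null
python3 w.py
$H '[0.012,0.1,0,0,0,0, 0.012,0.08,0,0,0,0, 0,0,0,0,0,0, 0,0,0,0,0,0]' >/dev/null
python3 w.py scene s2.png; python3 -c "
from h import *
crop('scene',215,160,355,265,5,'s3.png')
print(proj('scene',[.5925,-.0588,.0795]))"
```

```text
t 6.92 p [ 0.5784 -0.2007  0.101 ] ycl -6.8 z [ 0.004 -0.002 -1.   ] F [ 0.4  0.4 -0.6] M [ 0.03 -0.    0.01] op 0.193 ff 118.1 q [-0.5   0.31  1.84  0.    0.99 -0.38]
t 7.25 p [ 0.5809 -0.1723  0.0991] ycl -6.73 z [ 0.001 -0.    -1.   ] F [ 0.3 -0.  -1.1] M [ 0.02 -0.01 -0.01] op 0.197 ff 118.1 q [-0.46  0.3   1.86 -0.    0.98 -0.34]
[255.10675976 229.2723318 ]
```

View pics/s3.png

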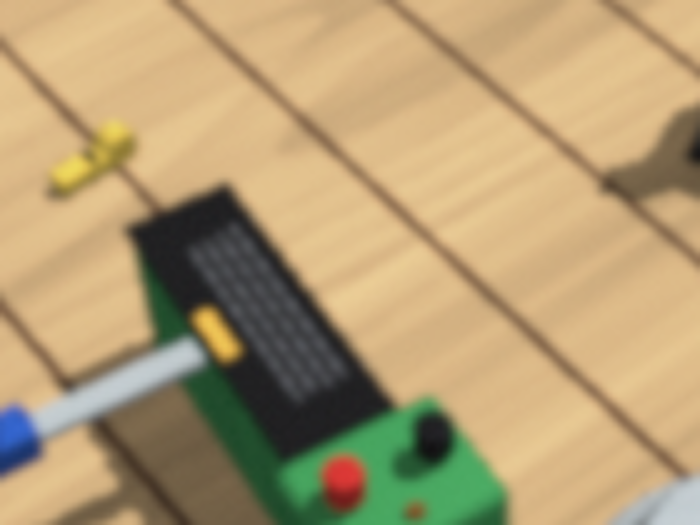

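```bash
H="python3 -m handwheel"
$H '[0,-0.02,-0.023,0,0,0, 0,0,0,0,0,0, 0,0,0,0,0,0]' >/dev/null; python3 w.py wrist w4.png
python3 -c "
from meas import *
P,I,ok=cloud('wrist')
for v0 in (5,50,100,140): print('bl',np.median(P[v0:v0+30,312:330].reshape(-1,3),0).round(4))
print('h',np.median(P[190:245,312:330].reshape(-1,3),0).round(4))
q=P[...,:][ok&(abs(P[...,2]-.089)<.012)&(abs(P[...,1]+.06)<.03)]
print(len(q), 'bench', np.median(P[(ok&(P[...,2]<.01))],0).round(4))
print(proj('wrist',[.596,-.06,.089]))"
```

```text
t 7.55 p [ 0.5802 -0.1767  0.0944] ycl -6.88 z [-0.001  0.    -1.   ] F [ 0.5 -0.3 -1.1] M [ 0.01  0.03 -0.02] op 0.197 ff 118.1 q [-0.46  0.31  1.85 -0.    0.98 -0.34]
bl [ 0.5925 -0.0799  0.0795]
bl [ 0.5906 -0.0956  0.0795]
bl [ 0.5884 -0.1141  0.0796]
bl [ 0.5865 -0.13    0.0797]
h [ 0.5835 -0.1543  0.0876]
1854 bench [ 5.575e-01 -1.422e-01 -4.000e-04]
[323.87348303 -55.04201896]
```

```bash
H="python3 -m handwheel"
$H '[0.01,0.08,0.009,0,0,0, 0.007,0.06,0,0,0,0, 0,0,0,0,0,0]' >/dev/null; python3 w.py
$H '[0.008,0.07,0,0,0,0, 0,0,0,0,0,0, 0,0,0,0,0,0]' >/dev/null; python3 w.py
```

```text
t 7.85 p [ 0.5831 -0.1534  0.0962] ycl -6.76 z [-0.     0.001 -1.   ] F [-0.7 -0.4 -0.8] M [-0.02 -0.   -0.04] op 0.196 ff 118.1 q [-0.43  0.3   1.86  0.    0.98 -0.31]
t 8.1 p [ 0.5843 -0.1441  0.0962] ycl -6.77 z [-0. -0. -1.] F [ 0.6 -0.5 -0.1] M [-0.01 -0.   -0.03] op 0.195 ff 118.1 q [-0.41  0.3   1.87 -0.    0.98 -0.29]
```

```bash
H="python3 -m handwheel"
$H '[-0.001,-0.007,-0.057,0.055,-0.006,0, -0.001,-0.007,-0.057,0.055,-0.006,0, 0,0,0,0,0,0]' >/dev/null; python3 w.py
$H '[0,0.002,-0.051,0.055,-0.006,0, 0,0.002,-0.051,0.055,-0.006,0, 0,0,0,0,0,0, 0,0,0,0,0,0]' >/dev/null; python3 w.py
$H '[0,0.01,-0.05,0.055,-0.006,0, 0,0.011,-0.05,0.055,-0.006,0, 0,0,0,0,0,0, 0,0,0,0,0,0]' >/dev/null; python3 w.py scene s4.png
python3 -c "
from h import *
crop('scene',195,160,335,265,5,'s5.png')"
```

```text
t 8.35 p [ 0.5828 -0.1483  0.0772] ycl -6.97 z [ 0.016  0.174 -0.985] F [-0.4 -0.7 -0.6] M [-0.05  0.01  0.01] op 0.191 ff 118.0 q [-0.48  0.34  1.86  0.19  1.02 -0.47]
t 8.68 p [ 0.5831 -0.1476  0.0629] ycl -6.82 z [ 0.034  0.334 -0.942] F [-0.5 -2.  -4.9] M [-1.04  0.24  0.17] op 0.195 ff 118.1 q [-0.54  0.4   1.84  0.35  1.08 -0.61]
t 9.02 p [ 0.584  -0.1433  0.049 ] ycl -6.79 z [ 0.053  0.493 -0.868] F [ 0.3 -0.7 -0. ] M [-0.29  0.07  0.01] op 0.193 ff 118.5 q [-0.58  0.46  1.82  0.5   1.17 -0.73]
```

View pics/s5.png

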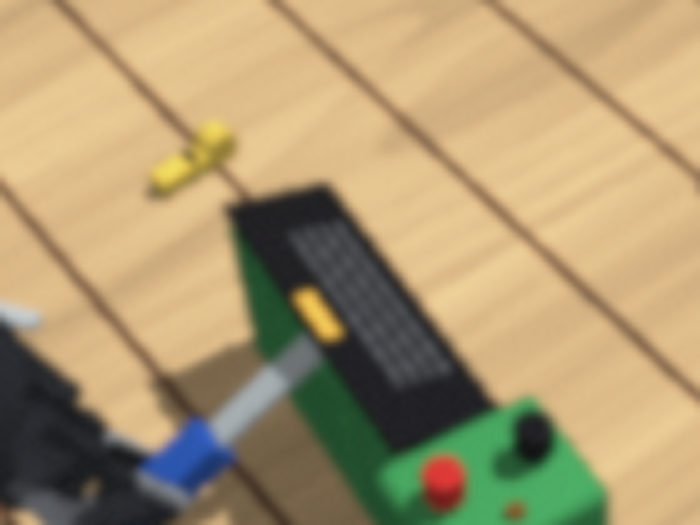

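The scene crop shows the blade tilted under the yellow mark at (318,315) with the cover edge lifted. I'll measure its angle from depth.

```bash
cat > cov.py <<'E'
from meas import *
def cover(n='scene'):
    P,I,ok=cloud(n); C=np.array([.597,-.034,0]); a=np.radians(-6.6)
    Q=P-C; x=Q[...,0]*np.cos(a)+Q[...,1]*np.sin(a); y=-Q[...,0]*np.sin(a)+Q[...,1]*np.cos(a); z=Q[...,2]
    I=I.max(-1)
    m=ok&(abs(x)<70)&(x>-.07)&(x<.07)&(y>-.06)&(y<.08)&(z>.084)&(z<.15)&(I<110)&(np.hypot(y-.025,z-.0865)<.062)
    y,z=y[m],z[m]
    print('n',m.sum(),'hinge-dist/angles', np.percentile(np.arctan2(z-.0865,.025-y)[np.hypot(y-.025,z-.0865)>.025],[10,50,90]).round(3), 'top z',np.percentile(z,98).round(4))
cover()
E
python3 cov.py
```

```text
n 1092 hinge-dist/angles [0.267 0.32  0.371] top z 0.102
```

The cover is at about 0.25 rad, so step 1 is held. I'm swinging it open, with the tip riding on an arc under the cover while the tool levels out.

```bash
H="python3 -m handwheel"
$H '[-0.009,-0.08,0,0,0,0, 0,0,0,0,0,0, 0,0.005,0.142,-0.055,0.006,0, 0,0,0,0,0,0]' >/dev/null; python3 w.py
$H '[0.005,0.044,0.131,-0.055,0.006,0, 0,0,0,0,0,0, 0.007,0.063,0.112,-0.055,0.006,0, 0,0,0,0,0,0]' >/dev/null; python3 w.py
$H '[0.009,0.075,0.092,-0.055,0.006,0, 0,0,0,0,0,0, 0.009,0.081,0.066,-0.055,0.006,0, 0,0,0,0,0,0]' >/dev/null; python3 w.py
$H '[0.007,0.06,0.059,-0.055,0.006,0, 0,0,0,0,0,0, 0,0,0,0,0,0]' >/dev/null; python3 w.py scene s6.png
python3 -c "
from h import *
crop('scene',215,140,355,245,5,'s7.png')"; python3 cov.py
```

```text
t 9.4 p [ 0.585  -0.155   0.0743] ycl -6.71 z [ 0.05   0.413 -0.909] F [ 0.5 -0.2 -0.5] M [-0.42  0.04  0.08] op 0.188 ff 118.5 q [-0.57  0.41  1.82  0.42  1.15 -0.68]
t 9.73 p [ 0.5864 -0.1373  0.1098] ycl -6.66 z [ 0.032  0.255 -0.966] F [ 0.8  0.6 -0. ] M [-0.14 -0.06  0.04] op 0.194 ff 118.5 q [-0.49  0.31  1.84  0.27  1.1  -0.51]
t 10.07 p [ 0.588  -0.1137  0.1313] ycl -6.67 z [ 0.011  0.087 -0.996] F [ 0.7 -0.3 -0.1] M [-0.05 -0.01 -0.03] op 0.194 ff 117.3 q [-0.39  0.25  1.85  0.1   1.06 -0.33]
t 10.32 p [ 0.5883 -0.1059  0.1386] ycl -6.76 z [-0.     0.004 -1.   ] F [ 0.2  0.1 -2. ] M [0.01 0.01 0.  ] op 0.187 ff 112.7 q [-0.35  0.23  1.86  0.    1.05 -0.23]
n 891 hinge-dist/angles [1.744 1.853 1.885] top z 0.1375
```

View pics/s7.png

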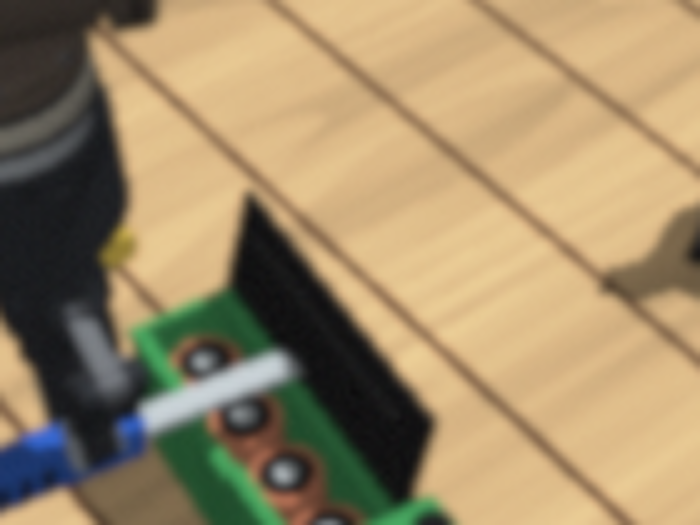

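The crop shows the cover standing past upright and four cells present: terminals at (205,360), (242,413), (287,472) and (330,520). I'll nudge it to its stop, back out and take the pry to the tray.

```bash
H="python3 -m handwheel"
$H '[0.004,0.04,0,0,0,0, 0,0,0,0,0,0, 0,0,0,0,0,0]' >/dev/null; python3 w.py
$H '[-0.02,-0.16,0,0,0,0, -0.02,-0.16,0.05,0,0,0, -0.02,-0.16,0.12,0,0,0, -0.02,-0.16,0.12,0,0,0, 0,0,0.1,0,0,0]' >/dev/null
$H '[-0.035,-0.056,0,0,0,-0.078, -0.035,-0.056,0,0,0,-0.078, -0.035,-0.056,0,0,0,-0.078, -0.035,-0.056,0,0,0,-0.078, -0.035,-0.056,0,0,0,-0.078]' >/dev/null
$H '[-0.035,-0.056,0,0,0,-0.078, -0.035,-0.056,0,0,0,-0.078, -0.035,-0.056,0,0,0,-0.078, -0.035,-0.056,0,0,0,-0.078, -0.035,-0.056,0,0,0,-0.078]' >/dev/null
$H '[-0.035,-0.056,0,0,0,-0.078, -0.035,-0.056,0,0,0,-0.078, -0.035,-0.056,0,0,0,-0.078, 0,0,0,0,0,0, 0,0,0,0,0,0]' >/dev/null
python3 w.py
```

```text
t 10.62 p [ 0.5884 -0.1004  0.1384] ycl -6.88 z [-0.001  0.002 -1.   ] F [ 0.1  0.2 -0.5] M [ 0.03  0.04 -0.01] op 0.19 ff 112.8 q [-0.34  0.23  1.86  0.    1.05 -0.22]
t 12.28 p [ 0.5083 -0.3055  0.1974] ycl -98.0 z [ 0.     0.001 -1.   ] F [-0.7 -0.3 -0.7] M [-0.01 -0.04  0.04] op 0.187 ff 112.9 q [-0.71  0.16  1.83  0.    1.16  1.  ]
```

```bash
H="python3 -m handwheel"
$H '[0.045,-0.03,-0.2,0,0,0, 0,0,-0.25,0,0,0, 0,0,-0.25,0,0,0, 0,0,-0.25,0,0,0, 0,0,-0.1,0,0,0]' >/dev/null
$H '[0,0,0,0,0,0, 0,0,0,0,0,0]' >/dev/null; python3 w.py
$H '[0,0,-0.03,0,0,0, 0,0,0,0,0,0, 0,0,0,0,0,0]' >/dev/null; python3 w.py
```

```text
t 12.87 p [ 0.5155 -0.309   0.0394] ycl -97.93 z [-0.001  0.001 -1.   ] F [-0.4  1.2  0.4] M [ 0.04 -0.02 -0.05] op 0.181 ff 125.8 q [-0.71  0.38  1.88  0.    0.88  1.  ]
t 13.12 p [ 0.5162 -0.3099  0.0367] ycl -98.02 z [ 0.002 -0.001 -1.   ] F [-0.6  1.3  3.5] M [ 0.25 -0.06  0.04] op 0.185 ff 126.4 q [-0.71  0.39  1.88  0.    0.87  1.  ]
```

```bash
H="python3 -m handwheel"
$H '[0,0,0,0,0,0, 0,0,0,0,0,0, 0,0,0,0,0,0, 0,0,0,0,0,0, 0,0,0,0,0,0]' 0.55 60 >/dev/null; python3 w.py
$H '[0,0,0.15,0,0,0, 0,0,0.25,0,0,0, 0,0,0.25,0,0,0, 0,0,0.25,0,0,0, -0.2,0,0.2,0,0,0]' >/dev/null
$H '[-0.2,0,0.15,0,0,0, -0.1,0,0.1,0,0,0, 0,0,0,0,0,0, 0,0,0,0,0,0]' >/dev/null;  python3 w.py wrist w5.png
```

```text
t 13.53 p [ 0.5152 -0.3097  0.0354] ycl -98.1 z [-0.  0. -1.] F [-0.4 -0.3  0.2] M [-0.02  0.03 -0.01] op 0.548 ff 0.0 q [-0.71  0.39  1.88 -0.    0.87  1.  ]
t 14.28 p [ 0.4409 -0.3102  0.2387] ycl -98.17 z [ 0.002 -0.002 -1.   ] F [-0.1  0.2 -1. ] M [-0.03 -0.01  0.02] op 0.551 ff 0.0 q [-0.8  -0.01  1.92  0.    1.22  0.91]
```

View pics/w5.png

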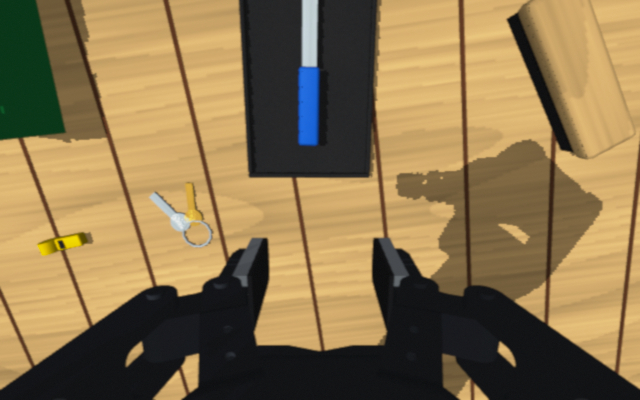

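The pry lies flat in the tray: handle at (309,105), well inside the lips at x 245 to 375. Now I'll go for the tester.

```bash
H="python3 -m handwheel"
$H '[0.1,0.2,0,0,0,0.027, 0.1,0.2,0.005,0,0,0.027, 0.1,0.2,0.005,0,0,0.027, 0.1,0.22,0.005,0,0,0.027, 0.05,0.24,0.005,0,0,0.027]' >/dev/null
$H '[0.025,0.24,0.005,0,0,0.027, 0.025,0.24,0.005,0,0,0.027, 0.025,0.24,0.005,0,0,0.027, 0.025,0.24,0.005,0,0,0.027, 0.025,0.24,0.005,0,0,0.027]' >/dev/null
$H '[0,0.25,0.005,0,0,0.027, 0,0.25,0.005,0,0,0.027, 0,0.25,0.005,0,0,0.027, 0,0.25,0.005,0,0,0.027, 0,0.25,0.005,0,0,0.027]' 1 >/dev/null
$H '[0,0.2,0.005,0,0,0, 0,0.09,0,0,0,0, 0,0,0,0,0,0, 0,0,0,0,0,0]' >/dev/null; python3 w.py wrist w6.png
python3 -c "
from meas import *
P,I,ok=cloud('wrist');X,Y,Z=[P[...,i] for i in range(3)]
near=ok&(np.hypot(X-.603,Y-.275)<.06)
print('dock',rect(P[near&(abs(Z-.072)<.004)])); print('top',rect(P[near&(Z>.155)])); print(np.percentile(Z[near],[50,99]),proj('wrist',[.603,.275,.162]))
"
```

```text
t 15.92 p [0.5266 0.2607 0.2469] ycl -61.55 z [-0.003 -0.002 -1.   ] F [ 0.3 -0.3 -0.2] M [-0.    0.03 -0.01] op 1.001 ff 0.0 q [ 0.29  0.1   1.8  -0.    1.25  1.36]
dock (array([0.6048, 0.2761]), array([0.0561, 0.0561]), 27.1, 2697, 'z', np.float64(0.0715))
top (array([0.5815, 0.2653]), array([0.0737, 0.0322]), 35.0, 7690, 'z', np.float64(0.3124))
[0.07244233 0.32439306] [360.11802577  91.67755646]
```

View pics/w6.png

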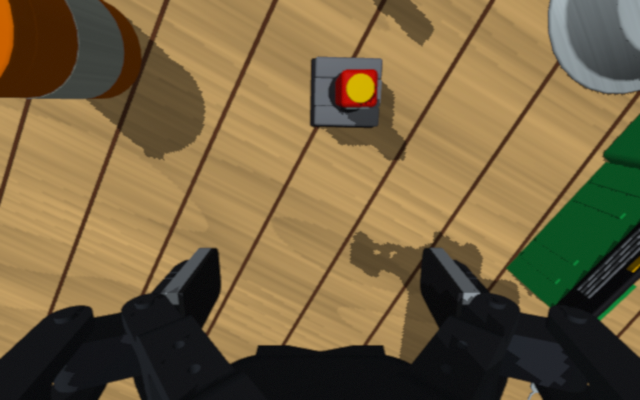

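The red tester's top is at (360,89), in the dock whose top spans (313-381, 58-126), nearly square to the jaws. The purple pen is out of this view.

```bash
python3 -c "
from meas import *
print(world('wrist',360,89,z=.163))
P,I,ok=cloud('wrist');X,Y,Z=[P[...,i] for i in range(3)]
near=ok&(np.hypot(X-.603,Y-.275)<.05)
print('top',rect(P[near&(abs(Z-.162)<.004)]))"
```

```text
[0.60418905 0.27590867 0.163     ]
top (array([0.6047, 0.2762]), array([0.0218, 0.022 ]), 28.5, 1380, 'z', np.float64(0.1621))
```

```bash
H="python3 -m handwheel"
$H '[0.2,0.04,0,0,0,0, 0.2,0.04,0,0,0,0, 0.12,0.023,0,0,0,0, 0,0,0,0,0,0]' >/dev/null; python3 w.py
$H '[0,0,-0.2,0,0,0, 0,0,-0.2,0,0,0, 0,0,-0.2,0,0,0, 0,0,-0.16,0,0,0, 0,0,0,0,0,0]' >/dev/null
$H '[0,0,0,0,0,0, 0,0,0,0,0,0]' >/dev/null; python3 w.py
```

```text
t 16.3 p [0.6081 0.2736 0.248 ] ycl -61.85 z [ 0.001 -0.    -1.   ] F [-0.2 -0.6  0.6] M [-0.02 -0.03 -0.01] op 0.999 ff 0.0 q [ 0.27  0.27  1.6  -0.    1.27  1.35]
t 16.88 p [0.6059 0.2752 0.1368] ycl -61.71 z [ 0.002  0.001 -1.   ] F [ 0.4 -0.4  0.3] M [-0.01 -0.    0.04] op 0.998 ff 0.0 q [ 0.27  0.37  1.69 -0.    1.08  1.35]
```

```bash
H="python3 -m handwheel"
$H '[0,0,0,0,0,0, 0,0,0,0,0,0, 0,0,0,0,0,0, 0,0,0,0,0,0, 0,0,0,0,0,0]' 0 50 >/dev/null
$H '[0,0,0,0,0,0, 0,0,0,0,0,0, 0,0,0,0,0,0, 0,0,0,0,0,0]' >/dev/null; python3 w.py
$H '[0,0,0.1,0,0,0, 0,0,0.1,0,0,0, 0,0,0.15,0,0,0, 0,0,0.2,0,0,0, 0,0,0.2,0,0,0]' >/dev/null; python3 w.py
$H '[0,0,0.2,0,0,0, 0,0,0.05,0,0,0, 0,0,0,0,0,0, 0,0,0,0,0,0]' >/dev/null; python3 w.py wrist w7.png
python3 -c "
from meas import *
s=load('wrist');print(proj('wrist',list(ctrl.get_state()['eef_pos']-np.array([0,0,.119]))))"
```

```text
t 17.63 p [0.6053 0.2758 0.1355] ycl -61.65 z [ 0.001  0.    -1.   ] F [-1.   0.8  3.9] M [-0.08  0.17  0.01] op 0.248 ff 50.9 q [0.28 0.37 1.69 0.   1.08 1.35]
t 18.05 p [0.6047 0.2756 0.2489] ycl -61.65 z [-0.001 -0.    -1.   ] F [-0.   0.7 -1.2] M [ 0.05 -0.06  0.01] op 0.249 ff 50.5 q [0.28 0.27 1.61 0.   1.27 1.35]
t 18.38 p [0.6048 0.2756 0.2845] ycl -61.65 z [-0. -0. -1.] F [-0.2  0.7 -1.8] M [-0.06  0.02  0.01] op 0.253 ff 50.6 q [0.28 0.24 1.57 0.   1.33 1.35]
[319.7917389  196.78722702]
```

View pics/w7.png

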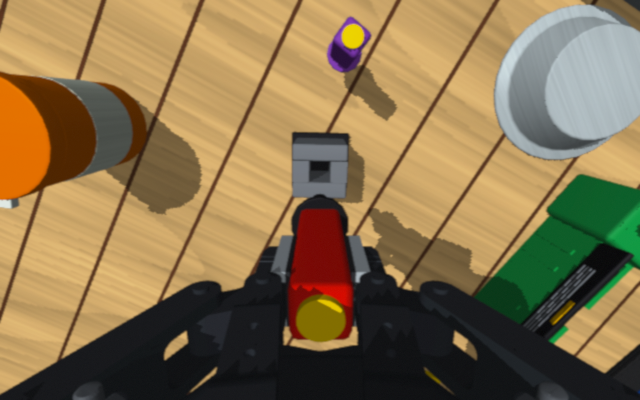

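The tester is held upright and the dock is empty at (320,165). Next: check that the cover is still open, and locate the cell tops in the scene and top cameras.

```bash
python3 w.py scene s8.png; python3 w.py top t2.png >/dev/null; python3 cov.py; python3 -c "
from h import *
a=load('scene')['p'][155:275,225:325]; b=load('top')['p'][140:240,320:390]
a=cv2.resize(a,None,fx=4,fy=4,interpolation=2); b=cv2.resize(b,None,fx=5,fy=5,interpolation=2)
o=np.zeros((500,750,3),np.uint8); o[:480,:400]=a; o[:500,400:750]=b; cv2.imwrite('pics/m1.png',o)
C=np.array([.596,-.034]);th=np.radians(-6.6)
for x in(.057,.019,-.019,-.057):
  q=C+x*np.array([np.cos(th),np.sin(th)]); P=[*q,.0695]
  u=proj('scene',P);v=proj('top',P); print(x,q.round(4),'scene',((u-[225,155])*4).round(1),'top',((v-[320,140])*5+[400,0]).round(1))
"
```

```text
t 18.43 p [0.6042 0.2754 0.2826] ycl -61.65 z [-0.003 -0.001 -1.   ] F [ 0.5 -0.5 -1.9] M [-0.01  0.02 -0.  ] op 0.254 ff 50.6 q [ 0.28  0.24  1.57 -0.    1.33  1.35]
n 991 hinge-dist/angles [1.819 1.92  1.956] top z 0.1362
0.057 [ 0.6526 -0.0406] scene [215.6 360.7] top [562.6 198.8]
0.019 [ 0.6149 -0.0362] scene [181.1 312.7] top [558.2 258.2]
-0.019 [ 0.5771 -0.0318] scene [148.3 267. ] top [553.7 318.2]
-0.057 [ 0.5394 -0.0274] scene [117.1 223.7] top [549.1 378.8]
```

View pics/m1.png

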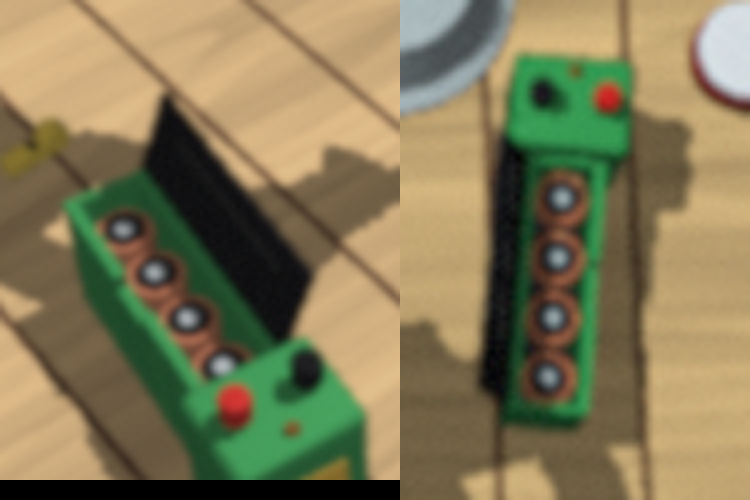

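Cover angle is about 1.92+. All four terminals are visible: scene crop (222,365), (188,319), (154,272), (123,230); top crop (562,199), (558,258), (553,317), (548,377). They match the predictions to within about 3 mm. I'll refine with the wrist camera.

```bash
H="python3 -m handwheel"
$H '[-0.048,-0.212,0,0,0,0, -0.048,-0.212,0,0,0,0, -0.048,-0.212,0,0,0,0, -0.048,-0.212,0,0,0,0, -0.048,-0.212,0,0,0,0]' >/dev/null
$H '[-0.048,-0.212,0,0,0,0, -0.048,-0.212,0,0,0,0, -0.048,-0.212,0,0,0,0, -0.048,-0.212,0,0,0,0, -0.048,-0.212,0,0,0,0]' >/dev/null
$H '[-0.048,-0.212,0,0,0,0, 0,0,0,0,0,0, 0,0,0,0,0,0, 0,0,0,0,0,0]' >/dev/null; python3 w.py wrist w8.png
```

```text
t 19.7 p [ 0.5254 -0.0738  0.2834] ycl -61.69 z [-0.002  0.001 -1.   ] F [ 0.2  0.3 -2.4] M [ 0.    0.03 -0.02] op 0.253 ff 50.5 q [-0.33 -0.06  1.89  0.    1.31  0.75]
```

View pics/w8.png

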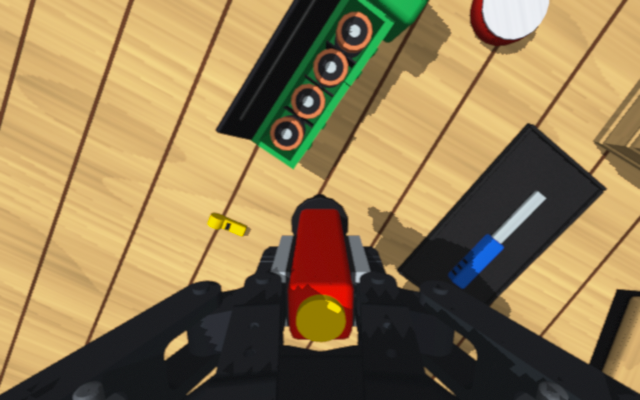

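Terminals 1 to 4 are at (354,31), (331,68), (309,101) and (287,134). The pry is still in the tray, around (497,240).

```bash
python3 -c "
from meas import *
P,I,ok=cloud('wrist')
for u,v in[(354,31),(331,68),(309,101),(287,134)]:
  g=I[v-9:v+10,u-9:u+10].min(-1); m=g>125; vv,uu=np.nonzero(m); c=(u-9+uu.mean(),v-9+vv.mean())
  print(np.round(c,1),world('wrist',*c,z=.0695).round(4), 'depth z',world('wrist',*c)[2].round(4),m.sum())
for u,v in[(222,365),(188,319),(154,272),(123,230)]: print('scene',world('scene',225+u/4,155+v/4,z=.0695).round(4))
"
```

```text
[354.3  30.5] [ 0.6557 -0.0387  0.0695] depth z 0.0696 105
[331.   67.3] [ 0.6178 -0.0351  0.0695] depth z 0.0677 82
[308.2 101.5] [ 0.5802 -0.0307  0.0695] depth z 0.0691 75
[286.9 133.9] [ 0.5428 -0.0265  0.0695] depth z 0.0692 67
scene [ 0.657  -0.0396  0.0695]
scene [ 0.6208 -0.0358  0.0695]
scene [ 0.5821 -0.0314  0.0695]
scene [ 0.5455 -0.0275  0.0695]
```

```bash
H="python3 -m handwheel"
$H '[0.22,0.058,0,0,0,0, 0.22,0.058,0,0,0,0, 0.22,0.058,0,0,0,0, 0.21,0.058,0,0,0,0, 0,0,0,0,0,0]' >/dev/null; python3 w.py
$H '[0,0,-0.2,0,0,0, 0,0,-0.2,0,0,0, 0,0,-0.17,0,0,0, 0,0,0,0,0,0, 0,0,0,0,0,0]' >/dev/null; for i in 1 2 3; do $H '[0,0,0,0,0,0]'>/dev/null; python3 w.py; done
```

```text
t 20.17 p [ 0.6602 -0.036   0.2822] ycl -61.42 z [-0.     0.002 -1.   ] F [-0.9 -0.8 -1.4] M [-0.02  0.04  0.04] op 0.252 ff 50.5 q [-0.21  0.23  1.58  0.    1.33  0.86]
t 20.67 p [ 0.6572 -0.0387  0.2011] ycl -61.59 z [ 0.002 -0.    -1.   ] F [ 0.2 -0.1 -0.6] M [ 0.06 -0.05 -0.01] op 0.254 ff 50.5 q [-0.21  0.29  1.66  0.    1.19  0.86]
t 20.75 p [ 0.6578 -0.0391  0.2025] ycl -61.61 z [ 0.005 -0.001 -1.   ] F [ 0.1 -0.4 -0.1] M [ 0.01 -0.   -0.03] op 0.258 ff 50.5 q [-0.21  0.29  1.66 -0.    1.18  0.86]
t 20.83 p [ 0.6577 -0.0394  0.2024] ycl -61.64 z [ 0.005 -0.001 -1.   ] F [ 0.4  1.  -0.3] M [-0.04 -0.05 -0.01] op 0.249 ff 50.5 q [-0.21  0.29  1.66  0.    1.18  0.86]
```

```bash
H="python3 -m handwheel"
cat > f.py <<'E'
from h import *
s=ctrl.get_state(); print(round(s['time'],2),s['eef_pos'].round(4),s['contact_force'].round(2))
E
$H '[-0.008,0,-0.05,0,0,0, 0,0,0,0,0,0, 0,0,0,0,0,0]' >/dev/null; for i in 1 2 3 4; do $H '[0,0,0,0,0,0]'>/dev/null; python3 f.py; done
$H '[0,0,-0.03,0,0,0, 0,0,0,0,0,0]' >/dev/null; for i in 1 2 3; do $H '[0,0,0,0,0,0]'>/dev/null; python3 f.py; done
$H '[0,0,-0.025,0,0,0, 0,0,0,0,0,0]' >/dev/null; for i in 1 2 3 4 5 6; do $H '[0,0,0,0,0,0]'>/dev/null; python3 f.py; done
```

```text
21.17 [ 0.655  -0.0394  0.1918] [ 0.52  0.37 -1.47]
21.25 [ 0.6552 -0.0394  0.192 ] [ 0.8  -0.22 -0.85]
21.33 [ 0.6553 -0.0394  0.192 ] [-0.33  0.79 -1.29]
21.42 [ 0.6553 -0.0393  0.192 ] [ 0.77  0.91 -1.01]
21.67 [ 0.6551 -0.0393  0.187 ] [ 0.5   0.6  -1.09]
21.75 [ 0.6551 -0.0393  0.1872] [-0.21  0.8  -0.88]
21.83 [ 0.6551 -0.0393  0.1873] [-0.27  0.38 -0.4 ]
22.08 [ 0.6554 -0.0393  0.1838] [-0.3  -0.62  0.7 ]
22.17 [ 0.6554 -0.0393  0.184 ] [-0.17 -0.56 -0.02]
22.25 [ 0.6554 -0.0393  0.184 ] [-0.03 -0.2   0.57]
22.33 [ 0.6554 -0.0393  0.1839] [ 0.16 -0.11  0.73]
22.42 [ 0.6553 -0.0393  0.1839] [0.67 0.35 0.55]
22.5 [ 0.6553 -0.0393  0.1838] [-0.04 -0.39  0.69]
```

Contact is clear: about 1.7 N, about 3.5 mm of spring travel. I'll hold it, then do cell 2 the same way.

```bash
H="python3 -m handwheel"; Z='[0,0,0,0,0,0, 0,0,0,0,0,0, 0,0,0,0,0,0, 0,0,0,0,0,0, 0,0,0,0,0,0]'
for i in 1 2 3 4; do $H "[0,0,0,0,0,0, 0,0,0,0,0,0, 0,0,0,0,0,0, 0,0,0,0,0,0, 0,0,0,0,0,0]" >/dev/null; python3 f.py; done
$H '[0,0,0.1,0,0,0, -0.125,0.014,0,0,0,0, -0.125,0.013,0,0,0,0, 0,0,0,0,0,0, 0,0,0,0,0,0]' >/dev/null; python3 f.py
$H '[0,0,-0.05,0,0,0, 0,0,-0.03,0,0,0, 0,0,-0.02,0,0,0, 0,0,0,0,0,0, 0,0,0,0,0,0]' >/dev/null; for i in 1 2 3 4 5; do $H '[0,0,0,0,0,0]'>/dev/null; python3 f.py; done
```

```text
22.92 [ 0.6553 -0.0393  0.1837] [ 0.54 -0.86  0.12]
23.33 [ 0.6552 -0.0393  0.1836] [-0.21 -0.24  0.45]
23.75 [ 0.6552 -0.0393  0.1837] [ 0.1   0.63 -0.88]
24.17 [ 0.6552 -0.0393  0.1836] [1.26 1.16 0.37]
24.58 [ 0.6167 -0.035   0.1979] [-0.49  0.52 -0.99]
25.08 [ 0.6181 -0.0354  0.1839] [0.44 0.38 0.35]
25.17 [ 0.6181 -0.0354  0.1841] [ 1.15  0.63 -0.6 ]
25.25 [ 0.618  -0.0354  0.184 ] [0.36 0.32 0.46]
25.33 [ 0.6179 -0.0353  0.1839] [1.18 0.15 0.47]
25.42 [ 0.6178 -0.0353  0.1839] [ 0.5  -0.68  0.41]
```

```bash
H="python3 -m handwheel"
for i in 1 2 3 4 5; do $H "[0,0,0,0,0,0, 0,0,0,0,0,0, 0,0,0,0,0,0, 0,0,0,0,0,0, 0,0,0,0,0,0]" >/dev/null; python3 f.py; done
$H '[0,0,0.1,0,0,0, -0.125,0.015,0,0,0,0, -0.125,0.015,0,0,0,0, 0,0,0,0,0,0, 0,0,0,0,0,0]' >/dev/null; python3 f.py
$H '[0,0,-0.05,0,0,0, 0,0,-0.03,0,0,0, 0,0,-0.02,0,0,0, 0,0,0,0,0,0, 0,0,0,0,0,0]' >/dev/null; for i in 1 2 3 4 5 6; do $H "[0,0,0,0,0,0, 0,0,0,0,0,0, 0,0,0,0,0,0, 0,0,0,0,0,0]">/dev/null; python3 f.py; done
```

```text
25.83 [ 0.6177 -0.0353  0.1837] [ 1.16 -0.05  1.32]
26.25 [ 0.6177 -0.0353  0.1836] [ 1.2  -0.35 -0.71]
26.67 [ 0.6177 -0.0353  0.1836] [ 0.54 -0.16  1.  ]
27.08 [ 0.6177 -0.0353  0.1837] [ 0.51 -0.15  1.2 ]
27.5 [ 0.6177 -0.0353  0.1837] [1.53 0.11 0.07]
27.92 [ 0.5792 -0.0305  0.1979] [ 0.34 -0.24 -1.55]
28.67 [ 0.5804 -0.0308  0.1839] [-0.01  0.21  0.57]
29.0 [ 0.5803 -0.0308  0.1837] [-0.08 -0.65 -0.29]
29.33 [ 0.5802 -0.0308  0.1837] [1.59 0.23 1.49]
29.67 [ 0.5802 -0.0308  0.1836] [ 0.82 -1.03  0.21]
30.0 [ 0.5802 -0.0308  0.1836] [ 0.78 -0.14  1.07]
30.33 [ 0.5802 -0.0308  0.1836] [ 0.32 -0.74  0.3 ]
```

```bash
H="python3 -m handwheel"
$H '[0,0,0,0,0,0, 0,0,0,0,0,0, 0,0,0,0,0,0]'>/dev/null; $H '[0,0,0.1,0,0,0, -0.125,0.014,0,0,0,0, -0.123,0.014,0,0,0,0, 0,0,0,0,0,0, 0,0,0,0,0,0]' >/dev/null; python3 f.py
$H '[0,0,-0.05,0,0,0, 0,0,-0.03,0,0,0, 0,0,-0.02,0,0,0, 0,0,0,0,0,0, 0,0,0,0,0,0]' >/dev/null; for i in 1 2 3 4 5 6 7; do $H "[0,0,0,0,0,0, 0,0,0,0,0,0, 0,0,0,0,0,0, 0,0,0,0,0,0]">/dev/null; python3 f.py; done
$H '[0,0,0.2,0,0,0, 0,0,0.2,0,0,0, 0,0,0.2,0,0,0, 0,0,0.05,0,0,0, 0,0,0,0,0,0]' >/dev/null; python3 w.py
```

```text
31.0 [ 0.542  -0.0263  0.1979] [-0.14  0.67 -0.89]
31.75 [ 0.5432 -0.0266  0.1839] [0.43 0.3  0.6 ]
32.08 [ 0.5431 -0.0266  0.1837] [0.13 0.25 0.34]
32.42 [ 0.543  -0.0266  0.1837] [0.09 0.28 0.14]
32.75 [ 0.543  -0.0266  0.1836] [0.71 0.14 0.5 ]
33.08 [ 0.543  -0.0265  0.1836] [1.04 0.18 0.32]
33.42 [ 0.543  -0.0266  0.1836] [ 1.31 -0.04  0.66]
33.75 [ 0.543  -0.0266  0.1837] [-0.08 -0.63  0.26]
t 34.17 p [ 0.5441 -0.0268  0.284 ] ycl -61.65 z [ 0.005 -0.001 -1.   ] F [-0.1 -0.9 -1.5] M [ 0.01 -0.02  0.01] op 0.251 ff 50.6 q [-0.24 -0.03  1.86  0.    1.3   0.84]
```

All four readings are done. Returning the tester to its dock.

```bash
H="python3 -m handwheel"
$H '[0.045,0.224,0,0,0,0, 0.045,0.224,0,0,0,0, 0.045,0.224,0,0,0,0, 0.045,0.224,0,0,0,0, 0.045,0.224,0,0,0,0]' >/dev/null
$H '[0.045,0.224,0,0,0,0, 0.045,0.224,0,0,0,0, 0.045,0.224,0,0,0,0, 0.045,0.224,0,0,0,0, 0,0,0,0,0,0]' >/dev/null
$H '[0,0,0,0,0,0, 0,0,0,0,0,0, 0,0,0,0,0,0, 0,0,0,0,0,0]' >/dev/null; python3 w.py
```

```text
t 35.33 p [0.6035 0.2746 0.2803] ycl -61.74 z [-0.001 -0.001 -1.   ] F [-0.2  0.3 -0.2] M [ 0.04 -0.   -0.01] op 0.248 ff 50.6 q [ 0.27  0.24  1.58 -0.    1.33  1.35]
```

```bash
H="python3 -m handwheel"
$H '[0.011,0.008,-0.1,0,0,0, 0,0,-0.2,0,0,0, 0,0,0,0,0,0, 0,0,0,0,0,0]' >/dev/null; python3 w.py
$H '[0,0,-0.15,0,0,0, 0,0,-0.15,0,0,0, 0,0,-0.15,0,0,0, 0,0,-0.15,0,0,0, 0,0,0,0,0,0]' >/dev/null; $H '[0,0,0,0,0,0, 0,0,0,0,0,0]' >/dev/null; python3 w.py
```

```text
t 35.67 p [0.6039 0.276  0.2327] ycl -61.7 z [-0.006 -0.002 -1.   ] F [ 0.6  0.3 -1.4] M [0.02 0.02 0.05] op 0.251 ff 50.5 q [0.28 0.28 1.62 0.   1.25 1.35]
t 36.25 p [0.6067 0.2773 0.1486] ycl -61.66 z [ 0.003  0.001 -1.   ] F [ 0.5  0.6 -1.3] M [ 0.   -0.    0.01] op 0.25 ff 50.6 q [0.28 0.36 1.68 0.   1.1  1.35]
```

```bash
H="python3 -m handwheel"
$H '[-0.008,-0.008,-0.055,0,0,0, 0,0,0,0,0,0, 0,0,0,0,0,0, 0,0,0,0,0,0]' >/dev/null; python3 w.py
$H '[0,0,-0.02,0,0,0, 0,0,0,0,0,0, 0,0,0,0,0,0, 0,0,0,0,0,0]' >/dev/null; python3 w.py
```

```text
t 36.58 p [0.6044 0.2759 0.1386] ycl -61.65 z [ 0.001  0.    -1.   ] F [-0.4 -0.8 -0.6] M [-0.09 -0.03 -0.03] op 0.249 ff 50.6 q [0.28 0.37 1.69 0.   1.09 1.35]
t 36.92 p [0.6048 0.276  0.1355] ycl -61.65 z [ 0.002  0.001 -1.   ] F [0.8 0.9 0.7] M [ 0.11 -0.19 -0.02] op 0.252 ff 50.7 q [0.28 0.37 1.69 0.   1.08 1.35]
```

```bash
H="python3 -m handwheel"
$H '[0,0,0,0,0,0, 0,0,0,0,0,0, 0,0,0,0,0,0, 0,0,0,0,0,0, 0,0,0,0,0,0]' 0.9 >/dev/null
$H '[0,0,0.1,0,0,0, 0,0,0.2,0,0,0, 0,0,0.2,0,0,0, 0,0,0.2,0,0,0, 0,0,0.15,0,0,0]' >/dev/null; python3 w.py wrist w9.png
python3 -c "
from meas import *
P,I,ok=cloud('wrist');X,Y,Z=[P[...,i] for i in range(3)]
near=ok&(np.hypot(X-.604,Y-.276)<.05)
print('dock',rect(P[near&(abs(Z-.072)<.004)]),'top',rect(P[near&(abs(Z-.162)<.005)]))"
```

```text
t 37.75 p [0.6049 0.2761 0.2671] ycl -61.65 z [ 0.004  0.001 -1.   ] F [ 0.4 -0.1 -0.1] M [ 0.05 -0.05  0.03] op 0.904 ff 0.0 q [ 0.28  0.25  1.59 -0.    1.3   1.35]
dock (array([0.6049, 0.2761]), array([0.0559, 0.0561]), 27.1, 2006, 'z', np.float64(0.0715)) top (array([0.6049, 0.2759]), array([0.0216, 0.0218]), 28.3, 897, 'z', np.float64(0.162))
```

The tester is seated: top centre is at the dock centre, z 0.162. Now to close the cover with shut fingers.

```bash
H="python3 -m handwheel"
$H '[0.0025,-0.187,0,0,0,0.077, 0.0025,-0.187,0,0,0,0.077, 0.0025,-0.187,0,0,0,0.077, 0.0025,-0.187,0,0,0,0.077, 0.0025,-0.187,0,0,0,0.077]' 0 40 >/dev/null
$H '[0.0025,-0.187,0,0,0,0.077, 0.0025,-0.187,0,0,0,0.077, 0.0025,-0.187,0,0,0,0.077, 0,0,0,0,0,0, 0,0,0,0,0,0]' >/dev/null
$H '[0,0,0,0,0,0, 0,0,0,0,0,0, 0,0,0,0,0,0]' >/dev/null; python3 w.py
$H '[0,0,-0.2,0,0,0, 0,0,-0.25,0,0,0, 0,0,-0.25,0,0,0, 0,0,-0.2,0,0,0, 0,0,0,0,0,0]' >/dev/null
$H '[0,0,0,0,0,0, 0,0,0,0,0,0]' >/dev/null; python3 w.py
```

```text
t 38.88 p [0.6071 0.0526 0.2625] ycl -6.16 z [ 0.  0. -1.] F [ 0.6  0.4 -0.6] M [ 0.02 -0.02 -0.  ] op 0.001 ff 0.0 q [-0.08  0.13  1.73  0.    1.28  0.03]
t 39.47 p [0.6086 0.0519 0.1295] ycl -6.17 z [ 0.003 -0.    -1.   ] F [ 1.2 -0.6  0.8] M [-0.02 -0.   -0.01] op 0.003 ff 0.0 q [-0.08  0.27  1.83  0.    1.04  0.03]
```

```bash
H="python3 -m handwheel"
for i in 1 2; do $H '[-0.009,-0.08,0,0,0,0, -0.009,-0.08,0,0,0,0, 0,0,0,0,0,0]' >/dev/null; python3 w.py; done
$H '[-0.006,-0.06,0,0,0,0, 0,0,0,0,0,0, -0.006,-0.06,0,0,0,0, 0,0,0,0,0,0]' >/dev/null; python3 w.py
$H '[-0.006,-0.06,0,0,0,0, 0,0,0,0,0,0, -0.006,-0.06,0,0,0,0, 0,0,0,0,0,0]' >/dev/null; python3 w.py scene s9.png; python3 cov.py
python3 -c "
from h import *
crop('scene',215,140,355,245,5,'s10.png')"
```

```text
t 39.72 p [0.6057 0.0251 0.1299] ycl -6.32 z [ 0.004 -0.001 -1.   ] F [ 1.  -0.4  0.6] M [-0.01 -0.02 -0.  ] op -0.001 ff 0.0 q [-0.13  0.26  1.84 -0.    1.03 -0.01]
t 39.97 p [0.6019 0.001  0.128 ] ycl -6.33 z [ 0.001 -0.001 -1.   ] F [-0.5 -0.3 -0.2] M [0.02 0.07 0.04] op -0.0 ff 0.0 q [-0.17  0.26  1.85 -0.    1.03 -0.06]
t 40.3 p [ 0.5998 -0.0157  0.1271] ycl -6.24 z [-0.001 -0.001 -1.   ] F [ 0.3 -0.7 -0.1] M [-0.04  0.06 -0.01] op -0.001 ff 0.0 q [-0.19  0.25  1.86 -0.    1.03 -0.09]
t 40.63 p [ 0.5982 -0.0339  0.1274] ycl -6.24 z [ 0.    -0.001 -1.   ] F [-0.2 -0.6  0.2] M [ 0.06  0.01 -0.05] op 0.0 ff 0.0 q [-0.23  0.25  1.86 -0.    1.03 -0.12]
n 841 hinge-dist/angles [-0.002  0.569  0.827] top z 0.1313
```

View pics/s10.png

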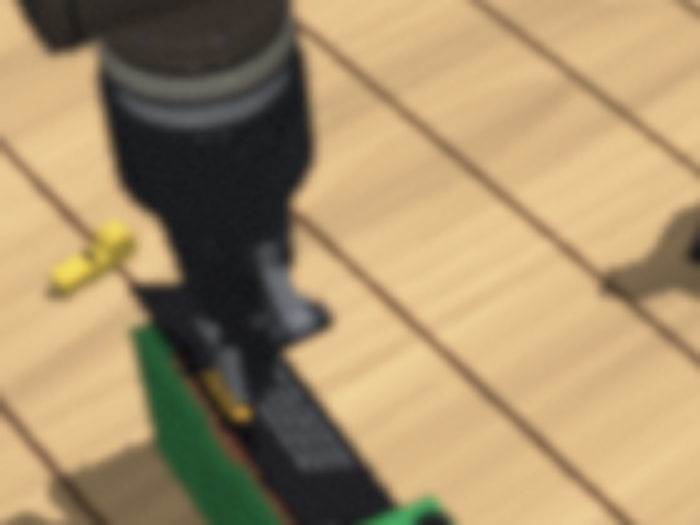

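The crop shows the cover folded past upright to roughly 0.5 rad, fingers on its outer face behind the yellow mark at (225,395). I'll continue over to the edge and press.

```bash
H="python3 -m handwheel"
$H '[-0.006,-0.06,0,0,0,0, -0.006,-0.06,0,0,0,0, 0,0,-0.04,0,0,0, 0,0,-0.04,0,0,0, 0,0,0,0,0,0]' >/dev/null; python3 w.py
for i in 1 2 3; do $H '[0,0,-0.02,0,0,0, 0,0,0,0,0,0, 0,0,0,0,0,0]' >/dev/null; python3 w.py; done
```

```text
t 41.1 p [ 0.5959 -0.0508  0.1142] ycl -6.24 z [-0.001  0.    -1.   ] F [0.2 0.5 0.1] M [0.   0.03 0.01] op 0.0 ff 0.1 q [-0.25  0.27  1.87 -0.    1.01 -0.15]
t 41.35 p [ 0.5962 -0.0502  0.1119] ycl -6.21 z [-0.     0.001 -1.   ] F [-0.3  0.1 -0.2] M [-0.   -0.01 -0.01] op -0.002 ff 0.0 q [-0.25  0.27  1.87  0.    1.   -0.15]
t 41.6 p [ 0.5961 -0.0502  0.1088] ycl -6.2 z [-0.001  0.001 -1.   ] F [-0.6 -0.2 -0.8] M [0.02 0.03 0.03] op -0.0 ff 0.0 q [-0.25  0.27  1.87  0.    1.   -0.15]
t 41.85 p [ 0.5967 -0.0504  0.108 ] ycl -6.2 z [ 0.  0. -1.] F [-3.1  1.1  8.4] M [ 0.15  0.47 -0.01] op 0.003 ff 3.5 q [-0.25  0.28  1.87  0.    1.   -0.15]
```

```bash
H="python3 -m handwheel"
for i in 1 2 3; do $H '[0,0,-0.008,0,0,0, 0,0,0,0,0,0, 0,0,0,0,0,0]' >/dev/null; python3 f.py; done
```

```text
42.1 [ 0.5968 -0.0504  0.1079] [-6.07  1.58 11.6 ]
42.35 [ 0.5969 -0.0504  0.1077] [-7.62  1.27 15.85]
42.6 [ 0.597  -0.0504  0.1076] [-9.69  2.95 20.7 ]
```

Stiff at 20 N. I'll lift off, move away and check the cover, tester and pry.

```bash
H="python3 -m handwheel"
$H '[0,0,0.1,0,0,0, 0,0,0.2,0,0,0, 0,0,0.25,0,0,0, 0,0,0.25,0,0,0, -0.1,0,0.1,0,0,0]' >/dev/null
$H '[-0.2,-0.1,0,0,0,0, -0.2,-0.1,0,0,0,0, -0.2,-0.1,0,0,0,0, 0,0,0,0,0,0]' >/dev/null; python3 w.py scene s11.png; python3 w.py top t3.png>/dev/null
python3 -c "
from meas import *
for n in('scene','top'):
  P,I,ok=cloud(n); O=np.array([.598,-.0335,0]); a=np.radians(-6.4); Q=P-O
  x=Q[...,0]*np.cos(a)+Q[...,1]*np.sin(a); y=-Q[...,0]*np.sin(a)+Q[...,1]*np.cos(a); z=Q[...,2]
  m=ok&(abs(x)<.065)&(abs(y)<.02)&(z>.07); A=np.c_[y[m],np.ones(m.sum())]; c=np.linalg.lstsq(A,z[m],rcond=None)[0]
  print(n,m.sum(),'slope',c.round(4))
  B,G,R=I[...,0],I[...,1],I[...,2]
  b=ok&(B>110)&(R<80)&(B-G>40)&(abs(P[...,0]-.5)<.12)&(P[...,1]<-.2)&(P[...,1]>-.42); print('pry handle',rect(P[b]))
  t=ok&(np.hypot(P[...,0]-.604,P[...,1]-.276)<.06)&(abs(z-.162)<.006); print('tester',rect(P[t]))
a=load('scene')['p'][140:360,80:400]; cv2.imwrite('pics/f1.png',cv2.resize(a,None,fx=2.4,fy=2.4,interpolation=2))
"
```

```text
t 43.35 p [ 0.4874 -0.0964  0.2366] ycl -6.33 z [-0.003 -0.    -1.   ] F [ 0.1  0.2 -0.8] M [ 0.04 -0.03  0.  ] op 0.002 ff 0.0 q [-0.4  -0.1   2.02 -0.    1.23 -0.29]
scene 877 slope [0.0075 0.0889]
pry handle (array([ 0.5067, -0.3084]), array([0.0198, 0.0737]), 80.3, 316, 'z', np.float64(0.0242))
tester (array([0.6052, 0.2722]), array([0.0234, 0.0179]), 44.3, 69, 'z', np.float64(0.1617))
top 542 slope [0.0089 0.0874]
pry handle (array([ 0.5072, -0.3093]), array([0.0212, 0.076 ]), 80.7, 152, 'z', np.float64(0.0227))
tester (array([0.6016, 0.2738]), array([0.0223, 0.0215]), 33.0, 56, 'z', np.float64(0.1611))
```

View pics/f1.png

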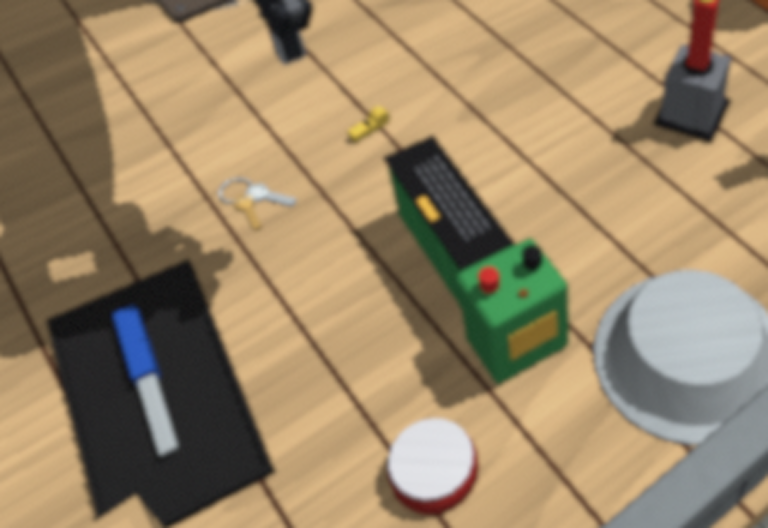

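The picture shows the cover flat and shut (slope about 0, top at z 0.089), the pry flat in the tray at (145,380), the tester in the dock at (700,60), and the bystanders untouched.

```bash
python3 -c "
from plant import ctrl; print(ctrl.sign_off())"
```

```text
the job is handed in; nothing more can be done
None
```

The job is handed in: the cover was prised open with the pry tool, all four cells were probed for about two seconds each starting from the posts, the tester is back in its dock, the pry tool lies flat in the tray and the cover is shut; the sign-off gave no verdict.

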